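Confirm the picks for a locomotive kit

TASK

Book out the parts for a kit: press the confirm key in front of the bin of long brass rods fully down, then the confirm key in front of the bin of short round brass bushes fully down, and then close the order by pushing down the raised end of the rocker on the order box until it has tipped right over. No flat plates are needed, so leave that bin's key alone, and do not lift, move or knock over the loose things on the bench.

Things in the scene. Friction and masses are not known exactly. Their poses are not given: they have to be found in the camera images.
- rods_bin: Fixed red open bin, 155 mm deep, 100 wide, 70 high, with eleven long brass rods (9 mm thick, 115 mm long). Before it a grey housing 62 x 62 mm, 34 high, with its confirm key. The 3 bins differ only in contents and stand in a row in any order. Origin on the bench; z up, x from key to bin; key centre at x = -85 mm, bin from -50 to +105 mm.
- rods_key_top (a point): Centre of the top face of the rods bin's confirm key: a white square cap 38 x 38 mm, its top 48 mm above the bench when up, 39 mm when fully down (5 mm proud of the housing). Moves with the key. x and y along the cap's sides, x towards the bin, z up.
- rods_key (a joint): Travel of that rods key in m: 0 up (as at the start), 0.009 fully down against its stop. It moves straight down, resists with about 4 N, does not spring back and stays where it is left.
- bushes_bin: Fixed red open bin, 155 mm deep, 100 wide, 70 high, with twenty short round brass bushes (16 mm diameter, upright). Before it a grey housing 62 x 62 mm, 34 high, with its confirm key. The 3 bins differ only in contents and stand in a row in any order. Origin on the bench; z up, x from key to bin; key centre at x = -85 mm, bin from -50 to +105 mm.
- bushes_key_top (a point): Centre of the top face of the bushes bin's confirm key: a white square cap 38 x 38 mm, its top 48 mm above the bench when up, 39 mm when fully down (5 mm proud of the housing). Moves with the key. x and y along the cap's sides, x towards the bin, z up.
- bushes_key (a joint): Travel of that bushes key in m: 0 up (as at the start), 0.009 fully down against its stop. It moves straight down, resists with about 4 N, does not spring back and stays where it is left.
- plates_bin: Fixed red open bin, 155 mm deep, 100 wide, 70 high, with three flat brass plates (100 x 62 mm, in a pile), not needed. Before it a grey housing 62 x 62 mm, 34 high, with its confirm key. The 3 bins differ only in contents and stand in a row in any order. Origin on the bench; z up, x from key to bin; key centre at x = -85 mm, bin from -50 to +105 mm.
- plates_key_top (a point): Centre of the top face of the plates bin's confirm key: a white square cap 38 x 38 mm, its top 48 mm above the bench when up, 39 mm when fully down (5 mm proud of the housing). Moves with the key. x and y along the cap's sides, x towards the bin, z up. Leave alone.
- plates_key (a joint): Travel of that plates key in m: 0 up (as at the start), 0.009 fully down against its stop. It moves straight down, resists with about 4 N, does not spring back and stays where it is left.
- order_box: Fixed low grey box 110 x 75 mm, 30 high, with a white rocker paddle (76 x 44 x 10 mm) pivoted across its middle 46 mm above the bench, between two small cheeks 50 mm high. Left or right of the row of bins, turned any way. Origin under its middle on the bench; z up, x along the paddle towards its raised end (three dark ribs on it).
- order_rocker_end (a point): Point on the top face of the rocker paddle, on its centre line 27 mm from the pivot, on the end that is raised at the start: the place to push. 56 mm above the bench at the start, 46 mm once tipped over. Moves with the rocker; its x and y axes match order_box at the start, x towards this end.
- order_rocker (a joint): Angle of the rocker in rad: 0 at the start (this end up, paddle 0.2 rad from level), 0.4 fully tipped the other way (this end down, against its stop). Stiff, about 0.06 N m (some 3 N at the push point), no spring: it stays where it is left.
- glue_bottle: Bystander: loose black glue bottle, white cap, 36 mm diameter, 110 mm tall, upright; origin under its middle.
- wood_block: Bystander: loose wooden offcut 40 x 120 x 22 mm (x, y, z), lying flat; origin at the middle of its underside.
- chassis_frame: Bystander: loose locomotive chassis, two upright steel side plates 160 mm long and 30 mm high, joined 48 mm apart by four brass cross rods; stands on the other side of the row of bins from the order box; origin at the middle of its underside, x lengthwise.

How it is judged:
By the outcome, as a careful person would: the job done as asked, in the order asked, and still so for the second after the job is handed in, with the robot touching nothing.
It also fails if it takes over 51 s, if anything falls off the work surface, if the arm or the gripper's body presses on something with over 40 N, if the wrist force passes 120 N, or if a joint passes its speed limit or range.

ROBOT

A 7-joint arm with a two-finger parallel gripper is mounted at the origin on the work surface. World frame = base frame: x ahead of the robot, y to its left, z up, the work surface at z = 0. Lengths are in m, angles in rad, forces in N, time in s.
With the tool pointing down it reaches from about 0.425 to 0.875 m from the base axis. Payload 4.7 kg.
Tool frame: the origin (TCP) lies midway between the tips of the shut fingers; the grasp point (between the pads) lies 19 mm behind it; z points along the fingers, y is the line along which they close (so a half turn about z gives the same grasp; the last joint's range is limited). The gripper opens to 87 mm and grips with 3 to 60 N. Pads are 19 mm wide; open, the fingers measure 117 mm over their backs; the gripper's body (75 mm by 190 mm) begins 51 mm behind the grasp point.
Start: joints at [1.285, 0.321, -0.07, 1.45, 0.023, 1.371, -0.057], TCP at [0.192, -0.621, 0.223] pointing down, gripper open.
Joint ranges: [-2.86, 2.86], [-0.3, 2.09], [-1.38, 1.24], [0.06, 2.45], [-1.56, 4.7], [0.09, 2.05], [-2.69, 2.69]. Speed limits (rad/s): [2.57, 2.57, 3.14, 3.14, 3.14, 3.14, 3.14].

INTERFACE

Orientations are given as a rotation vector (axis times angle).
In Python, from bench import ctrl, get_image, calibration gives the robot as it stands.
- The arm moves only by the tool apply_moves, never from a script. Its arguments are lists of equal length, an entry for each row: "dp": the shift along the tool's x, y, z in m, a list of three; "twist": the turn, a rotation vector about the tool's x, y, z in rad, a list of three; "fingers": the closure, from 0 (fully open) to 1 (shut). In form: {"dp": [[dx, dy, dz], ...], "twist": [[ax, ay, az], ...], "fingers": [fingers, ...]}. A call has 1 to 10 rows; each row shifts and turns the commanded pose from where the row before left it, along the tool's axes as they then stand; what a row does not reach is not made up. A row lasts 1/10 s, in which the tool goes at most 50 mm and 8.59 degrees, less where a joint would pass 70% of its speed; a pose out of reach is approached as far as the arm can. A call is refused whole if a number of a shift passes 0.05 or a number of a turn 0.15, either way. A call with a gripper value outside its range is refused whole. The fingers move at their own pace and stop on an object; "newtons" is the grip in N (left out, the last holds). Time passes only in rows, so rows that do not move let the fingers close. It gives the time, the measured TCP pose, the force, the opening and the grip force at its end, in the units of the state.
- ctrl.get_state(): the state, without advancing time (a new reading comes with each control period).
- get_image(name): name is "side" or "top"; returns the picture (400x640x3 uint8, red, green, blue); there is no depth.
- calibration(name): a dict with "fx", "fy", "cx", "cy" (pixels), "k1" (the pictures are not rectified: a ray, as slopes to the right and down, at radius r is drawn at 1 + k1 r^2 times it, then the intrinsics apply), "eye" and "attitude" of the camera in the world. Camera axes: x right, y up, looking along -z (the intrinsics and any distortion apply to the point x, -y, -z); pixel columns grow to the right and rows downward; lengths in m; the calibration is good to about 2 mm. A picture is of the moment at which its call begins. calibration takes no time and is no camera call.
- ctrl.close_job(): hands the job in; it is judged then, once.
The state is a dict: "time": time; "joint_positions": joint angles; "qd": joint speeds; "joint_torque": joint torques, N m; "position": TCP position; "tool_rot": TCP orientation; "ft_force": force on the tool from outside, world axes, zero at the start; "torque": the same for the moment, N m; "grip_width": opening from 0.0 (shut) to 1.0 (fully open); "grip_force": force on a finger pad.
Only numpy, scipy, OpenCV 4.12 (cv2) and the standard library are available. Lean on these libraries where they do the work, as an engineer would, in place of code of your own. Each camera call takes 0.05 s, during which the arm holds its last target. There are 200 camera calls.

## Working session

There is one attempt and no reset: what is moved stays moved. The work goes in short steps, Python scripts to look and compute and a tool call to move; the robot and the scene stay as the last step left them, time stands still between calls to the robot, and variables do not carry over. Pictures are saved under pics/ and viewed, at most 10 in all, crops included, and the job is handed in when it is done.

Besides the shell and the picture viewer there is one more tool, called after "Emit:" as name(argument=value, ...) on one line, values as JSON. apply_moves: Moves the arm, as the interface text tells. Its arguments: {"type":"object","properties":{"dp":{"type":"array"},"twist":{"type":"array"},"fingers":{"type":"array"},"newtons":{"type":"number"}},"required":["dp","twist","fingers"]}

```bash
mkdir -p pics; cat > h.py <<'E'
import numpy as np, cv2
from bench import ctrl, get_image, calibration
def ray(name,u,v):
    c=calibration(name); A=np.array(c["attitude"],float)
    from scipy.spatial.transform import Rotation as R
    if A.shape!=(3,3): A=R.from_rotvec(A).as_matrix() if A.size==3 else R.from_quat(A).as_matrix()
    d=np.array([(u-c["cx"])/c["fx"],(v-c["cy"])/c["fy"]]); s=d.copy()
    for _ in range(20): s=d/(1+c["k1"]*(s@s))
    return np.array(c["eye"],float), A@np.array([s[0],-s[1],-1])
def onz(name,u,v,z):
    e,d=ray(name,u,v); return e+d*(z-e[2])/d[2]
E
python3 - <<'E'
from h import *
for n in("top","side"):
    cv2.imwrite(f"pics/{n}0.png",get_image(n)[:,:,::-1]); print(n,calibration(n))
s=ctrl.get_state(); print(s)
E
```

```text
top {'fx': 403.31984794434135, 'fy': 403.31984794434135, 'cx': 321.07463100005504, 'cy': 202.55604807868383, 'k1': -0.08731154377416198, 'eye': array([ 0.40307418, -0.00701321,  1.20353211]), 'attitude': array([ 0.12268972, -0.12445714, -1.56676064])}
side {'fx': 454.94434468656846, 'fy': 454.94434468656846, 'cx': 325.89522951418945, 'cy': 201.86025614210396, 'k1': 0.01338040697082769, 'eye': array([ 0.47962319, -1.06542988,  0.75324145]), 'attitude': array([ 0.99462806, -0.03651335, -0.07902451])}
{'time': 0.1, 'joint_positions': array([ 1.28510007,  0.32176252, -0.07007884,  1.45156062,  0.02266325,
        1.3707791 , -0.05692548]), 'qd': array([ 0.00038754, -0.00179524, -0.00023397, -0.00179002,  0.00341707,
        0.00131501, -0.001746  ]), 'joint_torque': array([ 3.18075136e-04, -4.92568374e+01, -4.05514799e-01, -3.13401175e+01,
       -6.41794642e-02,  3.93938483e-02,  5.87557770e-05]), 'position': array([ 0.19174512, -0.62056056,  0.22155816]), 'tool_rot': array([-3.10470604e+00, -4.68922150e-01,  6.44889883e-04]), 'ft_force': array([ 0.12079237,  0.49684571, -0.25525075]), 'torque': array([ 0.03103866, -0.08937   , -0.0113976 ]), 'grip_force': 0.0, 'grip_width': 0.9983319248173333}
```

View pics/top0.png

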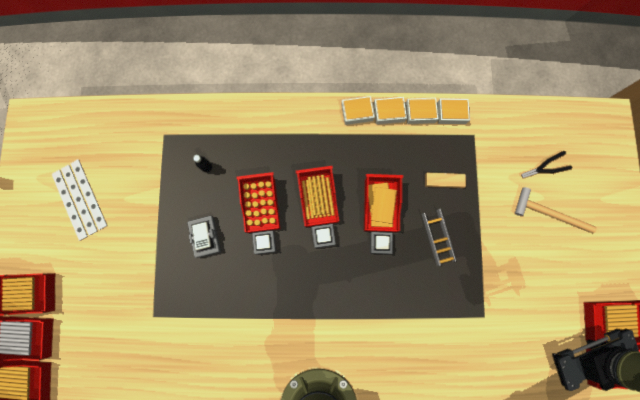

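View pics/side0.png

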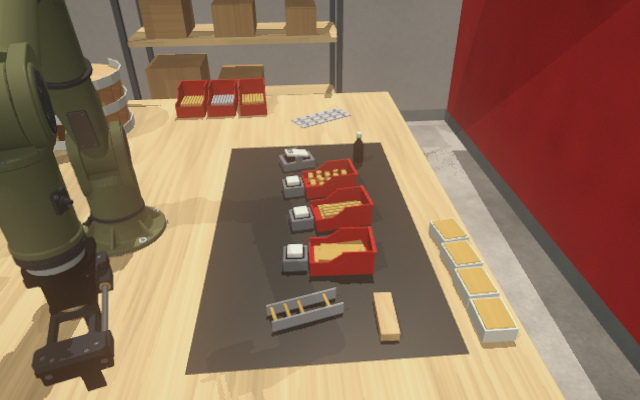

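The top view shows the bushes key near (263,242), the rods key near (323,236), the plates key near (382,242), the order box near (203,236) and the bottle near (202,162). The side view agrees. Next I measure the white caps and the paddle.

```bash
python3 - <<'E'
from h import *
im=cv2.imread("pics/top0.png"); hsv=cv2.cvtColor(im,cv2.COLOR_BGR2HSV)
m=((hsv[...,1]<45)&(hsv[...,2]>190)).astype(np.uint8)
n,l,st,ce=cv2.connectedComponentsWithStats(m)
for i in range(1,n):
    u,v=ce[i]
    if st[i,4]>40 and 165<u<480 and 200<v<300:
        z=.048 if u>230 else .046
        r=cv2.minAreaRect(np.argwhere(l==i)[:,::-1].astype(np.float32)); print(ce[i].round(1),st[i],r,onz("top",u,v,z).round(4), onz("top",*r[0],z).round(4))
# bin yaw from red contours
red=((hsv[...,1]>150)&((hsv[...,0]<8)|(hsv[...,0]>172))).astype(np.uint8)
cs,_=cv2.findContours(red,cv2.RETR_EXTERNAL,cv2.CHAIN_APPROX_SIMPLE)
for c in cs:
    if cv2.contourArea(c)>800:
        r=cv2.minAreaRect(c)
        if 220<r[0][0]<420 and r[0][1]>150: print("bin",r,[onz("top",*p,.07)[:2].round(3) for p in cv2.boxPoints(r)])
a=cv2.resize(im[205:265,170:250],None,fx=6,fy=6,interpolation=cv2.INTER_CUBIC)
s=cv2.imread("pics/side0.png"); b=cv2.resize(s[140:200,265:345],None,fx=6,fy=6,interpolation=cv2.INTER_CUBIC)
cv2.imwrite("pics/crop.png",np.vstack([a,b])[:, :][:720]) if 0 else cv2.imwrite("pics/crop.png",cv2.resize(np.hstack([a,b]),(800,300)))
E
```

```text
[200.1 233.7] [192 223  17  27 273] ((200.2027130126953, 235.71621704101562), (24.824247360229492, 14.631509780883789), 80.53767395019531) [0.4952 0.3419 0.046 ] [0.4895 0.3412 0.046 ]
[323.1 235. ] [317 229  14  13 152] ((323.26995849609375, 234.88999938964844), (12.586502075195312, 12.162237167358398), 81.8698959350586) [ 0.4924 -0.0143  0.048 ] [ 0.4926 -0.0146  0.048 ]
[262.4 241.5] [256 235  14  14 159] ((262.4384765625, 241.50772094726562), (12.527507781982422, 12.403472900390625), 82.87498474121094) [0.4734 0.1598 0.048 ] [0.4734 0.1596 0.048 ]
[381.9 242. ] [376 236  13  13 161] ((382.0, 242.0), (12.0, 12.0), 90.0) [ 0.4722 -0.1825  0.048 ] [ 0.4721 -0.1829  0.048 ]
bin ((383.5, 202.5), (57.0, 39.0), 90.0) [array([ 0.666, -0.132]), array([ 0.667, -0.245]), array([ 0.502, -0.24 ]), array([ 0.502, -0.129])]
bin ((258.3438720703125, 202.19874572753906), (57.66628646850586, 37.41159439086914), 83.1572265625) [array([0.661, 0.236]), array([0.674, 0.129]), array([0.509, 0.107]), array([0.496, 0.211])]
bin ((317.6054992675781, 195.94015502929688), (57.783416748046875, 36.61568069458008), 82.23483276367188) [array([0.679, 0.065]), array([ 0.693, -0.039]), array([ 0.527, -0.061]), array([0.513, 0.042])]
```

View pics/crop.png

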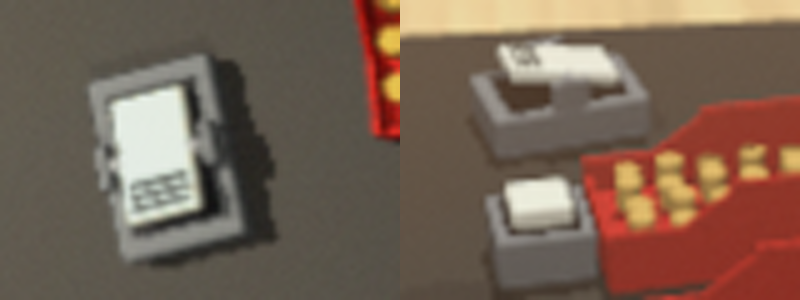

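The rocker's ribbed, raised end faces the robot, at about (203,245) in the top view. Now I work out the push points and the tool-axis moves.

```bash
cat >> h.py <<'E'
from scipy.spatial.transform import Rotation as R
def rel(p):
    s=ctrl.get_state(); return (R.from_rotvec(s["tool_rot"]).inv().apply(np.array(p)-s["position"])).round(4)
E
python3 - <<'E'
from h import *
px=lambda a,b:(170+a/5,205+b/5)
c=onz("top",*px(155,155),.048); f=onz("top",*px(145,90),.0405); e=onz("top",*px(165,220),.058); p=onz("top",*px(162,201),.056)
print("ctr",c,"far",f,"raised",e,"push",p, np.linalg.norm(e-f))
d=(e-f)[:2];d/=np.linalg.norm(d);print("dir",np.degrees(np.arctan2(d[1],d[0])),((e+f)/2)[:2]+27*d/1000)
# side view check of rods key / bushes key / paddle
for q in [(301,212),(265+(540-400)/5,140+197/5)]: print(onz("side",*q,.048))
print("rel rods",rel([.493,-.014,.12]),R.from_rotvec(ctrl.get_state()["tool_rot"]).as_matrix().round(3))
E
```

```text
ctr [0.48850074 0.33826454 0.048     ] far [0.52698997 0.34810067 0.0405    ] raised [0.45074107 0.32793363 0.058     ] push [0.46163021 0.33069922 0.056     ] 0.08078894178575179
dir -165.18510766115594 [0.46276308 0.33111333]
[ 0.49371207 -0.02733059  0.048     ]
[0.47583164 0.15352708 0.048     ]
rel rods [ 0.467  -0.4904  0.1023] [[ 0.955  0.295 -0.001]
 [ 0.295 -0.955  0.002]
 [-0.    -0.002 -1.   ]]
```

Emit:
apply_moves(dp=[[0.0275,-0.029,0],[0.0275,-0.029,0],[0.0275,-0.029,0],[0.0275,-0.029,0],[0.0275,-0.029,0],[0.0275,-0.029,0],[0.0275,-0.029,0],[0.0275,-0.029,0],[0.0275,-0.029,0],[0.0275,-0.029,0]], twist=[[0,0,0],[0,0,0],[0,0,0],[0,0,0],[0,0,0],[0,0,0],[0,0,0],[0,0,0],[0,0,0],[0,0,0]], fingers=[1,1,1,1,1,1,1,1,1,1])

```text
time: 1.1
position: [0.3692, -0.2611, 0.2223]
tool_rot: [3.106, 0.469, -0.001]
ft_force: [0.2, -0.5, -0.0]
grip_width: 0.171
grip_force: 0.0
```

Emit:
apply_moves(dp=[[0.0275,-0.029,0],[0.0275,-0.029,0],[0.0275,-0.029,0],[0.0275,-0.029,0],[0.0275,-0.029,0],[0.0275,-0.029,0],[0.0275,-0.029,0],[0,0,0],[0,0,0]], twist=[[0,0,0],[0,0,0],[0,0,0],[0,0,0],[0,0,0],[0,0,0],[0,0,0],[0,0,0],[0,0,0]], fingers=[1,1,1,1,1,1,1,1,1])

```text
time: 2.0
position: [0.4928, -0.0112, 0.2221]
tool_rot: [-3.106, -0.473, 0.002]
ft_force: [-0.5, 0.2, -0.7]
grip_width: 0.006
grip_force: 0.0
```

```bash
python3 -c "
from h import *
print(rel([.493,-.015,.06]),ctrl.get_state()['tool_rot'])"
```

```text
[-0.0008  0.0038  0.1621] [-3.10561273e+00 -4.73087750e-01  1.60126608e-03]
```

Emit:
apply_moves(dp=[[0,0.004,0.03],[0,0,0.04],[0,0,0.04],[0,0,0.035],[0,0,0.015],[0,0,0]], twist=[[0,0,0],[0,0,0],[0,0,0],[0,0,0],[0,0,0],[0,0,0]], fingers=[1,1,1,1,1,1])

```text
time: 2.6
position: [0.4921, -0.0169, 0.0606]
tool_rot: [-3.106, -0.466, 0.007]
ft_force: [-0.4, -0.2, 0.0]
grip_width: 0.007
grip_force: 0.0
```

```bash
python3 -c "
from h import *
im=get_image('side')[:,:,::-1]
cv2.imwrite('pics/s1.png',cv2.resize(im[140:280,230:400],None,fx=4,fy=4,interpolation=2))"
```

```text
(no output)
```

View pics/s1.png

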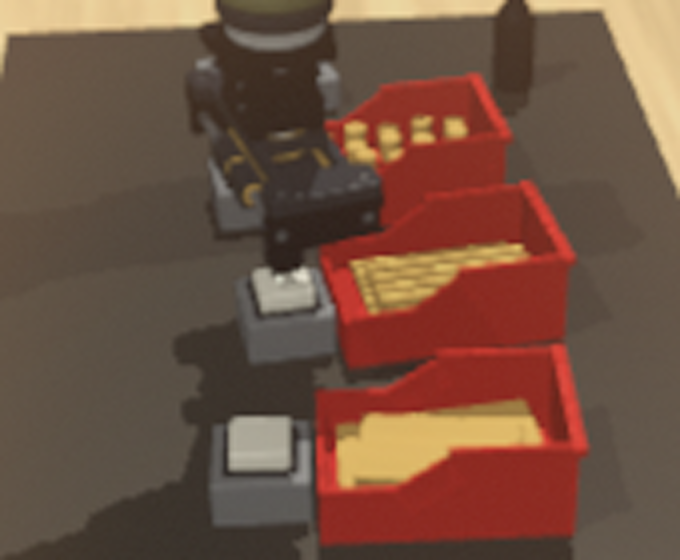

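The closed fingertip, at about crop (285,268), is over the middle of the rods key cap, with the gripper body clear of the bin. I press now.

Emit:
apply_moves(dp=[[0,0,0.008],[0,0,0.005],[0,0,0.004],[0,0,0.004],[0,0,0.002],[0,0,0]], twist=[[0,0,0],[0,0,0],[0,0,0],[0,0,0],[0,0,0],[0,0,0]], fingers=[1,1,1,1,1,1])

```text
time: 3.25
position: [0.4948, -0.0159, 0.0397]
tool_rot: [3.106, 0.469, 0.002]
ft_force: [1.5, -0.9, 2.2]
grip_width: 0.003
grip_force: 1.0
```

Emit:
apply_moves(dp=[[0,0,0.001],[0,0,0.001],[0,0,0.001],[0,0,0]], twist=[[0,0,0],[0,0,0],[0,0,0],[0,0,0]], fingers=[1,1,1,1])

```text
time: 3.65
position: [0.4949, -0.0159, 0.0392]
tool_rot: [3.104, 0.469, 0.0]
ft_force: [-6.4, -0.9, 22.3]
grip_width: 0.004
grip_force: 11.8
```

The force rose to 22 N at z = 0.039, so the key is against its stop. I lift and go to the bushes key.

Emit:
apply_moves(dp=[[0,0,-0.015],[0,0,-0.035],[0,0,-0.035],[0,0,-0.02],[0,0,0]], twist=[[0,0,0],[0,0,0],[0,0,0],[0,0,0],[0,0,0]], fingers=[1,1,1,1,1])

```text
time: 4.15
position: [0.496, -0.0155, 0.1444]
tool_rot: [3.105, 0.469, 0.008]
ft_force: [0.1, 0.1, -0.3]
grip_width: 0.003
grip_force: 0.0
```

```bash
python3 -c "
from h import *
print(rel([.474,.158,.14]),rel([.474,.158,.06]))"
```

```text
[ 0.0303 -0.1722  0.0041] [ 0.0299 -0.1724  0.0841]
```

Emit:
apply_moves(dp=[[0.006,-0.0345,0],[0.006,-0.0345,0],[0.006,-0.0345,0],[0.006,-0.0345,0],[0.006,-0.0345,0],[0,0,0],[0,0,0.035],[0,0,0.035],[0,0,0.014],[0,0,0]], twist=[[0,0,0],[0,0,0],[0,0,0],[0,0,0],[0,0,0],[0,0,0],[0,0,0],[0,0,0],[0,0,0],[0,0,0]], fingers=[1,1,1,1,1,1,1,1,1,1])

```text
time: 5.15
position: [0.4695, 0.1569, 0.055]
tool_rot: [-3.106, -0.469, 0.009]
ft_force: [0.1, -0.0, 0.7]
grip_width: 0.003
grip_force: 0.0
```

```bash
python3 -c "
from h import *
im=get_image('side')[:,:,::-1]
cv2.imwrite('pics/s2.png',cv2.resize(im[130:270,230:400],None,fx=4,fy=4,interpolation=2))"
```

```text
(no output)
```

View pics/s2.png

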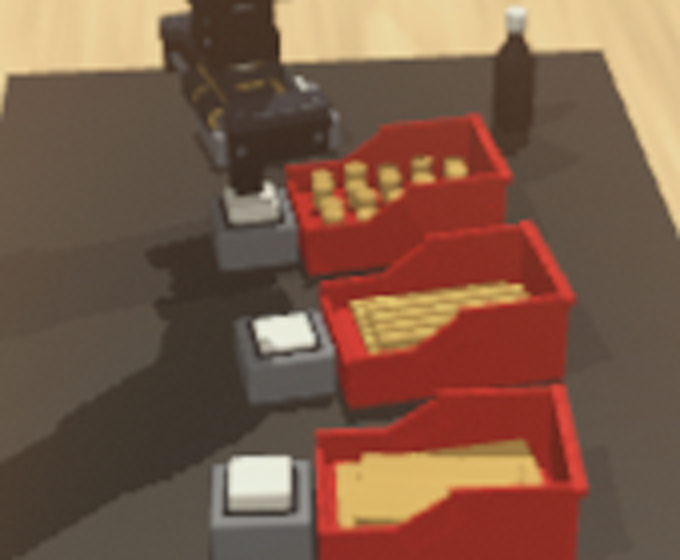

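The rods key at crop (285,330) is now visibly lower than the plates key. The fingertip at about (245,185) is over the bushes cap, a few mm towards the robot. I correct that and press.

Emit:
apply_moves(dp=[[0.004,0.001,0],[0,0,0.004],[0,0,0.004],[0,0,0.004],[0,0,0.004],[0,0,0.002],[0,0,0.001],[0,0,0]], twist=[[0,0,0],[0,0,0],[0,0,0],[0,0,0],[0,0,0],[0,0,0],[0,0,0],[0,0,0]], fingers=[1,1,1,1,1,1,1,1])

```text
time: 6.0
position: [0.4768, 0.1582, 0.0394]
tool_rot: [3.106, 0.469, 0.002]
ft_force: [-0.6, -1.6, 8.6]
grip_width: 0.007
grip_force: 4.3
```

Emit:
apply_moves(dp=[[0,0,0.001],[0,0,0.001],[0,0,0]], twist=[[0,0,0],[0,0,0],[0,0,0]], fingers=[1,1,1])

```text
time: 6.3
position: [0.4769, 0.1582, 0.0392]
tool_rot: [3.104, 0.469, 0.001]
ft_force: [-5.3, -3.3, 24.9]
grip_width: 0.003
grip_force: 12.4
```

Emit:
apply_moves(dp=[[0,0,-0.015],[0,0,-0.035],[0,0,-0.035],[0,0,-0.02],[0,0,0]], twist=[[0,0,0],[0,0,0],[0,0,0],[0,0,0],[0,0,0]], fingers=[1,1,1,1,1])

```text
time: 6.8
position: [0.4776, 0.1589, 0.1442]
tool_rot: [3.106, 0.469, 0.008]
ft_force: [0.6, 0.7, 0.6]
grip_width: 0.002
grip_force: 0.0
```

```bash
python3 -c "
from h import *
print(rel([.462,.331,.14]),rel([.462,.331,.07]),ctrl.get_state()['joint_positions'])"
```

```text
[ 0.0359 -0.1691  0.0042] [ 0.0355 -0.1692  0.0742] [ 0.46716221  0.13179725 -0.88910255  1.88851562  0.11307573  1.16726723
 -1.73279594]
```

Emit:
apply_moves(dp=[[0.007,-0.034,0],[0.007,-0.034,0],[0.007,-0.034,0],[0.007,-0.034,0],[0.007,-0.034,0],[0,0,0],[0,0,0.035],[0,0,0.03],[0,0,0.005],[0,0,0]], twist=[[0,0,0],[0,0,0],[0,0,0],[0,0,0],[0,0,0],[0,0,0],[0,0,0],[0,0,0],[0,0,0],[0,0,0]], fingers=[1,1,1,1,1,1,1,1,1,1])

```text
time: 7.8
position: [0.4582, 0.3298, 0.0701]
tool_rot: [3.105, 0.469, -0.005]
ft_force: [0.3, -1.0, 0.2]
grip_width: 0.001
grip_force: 0.0
```

```bash
python3 -c "
from h import *
im=get_image('side')[:,:,::-1]; print(rel([.462,.331,.05]))
cv2.imwrite('pics/s3.png',cv2.resize(im[110:240,230:400],None,fx=4,fy=4,interpolation=2))"
```

```text
[0.0028 0.0005 0.0216]
```

View pics/s3.png

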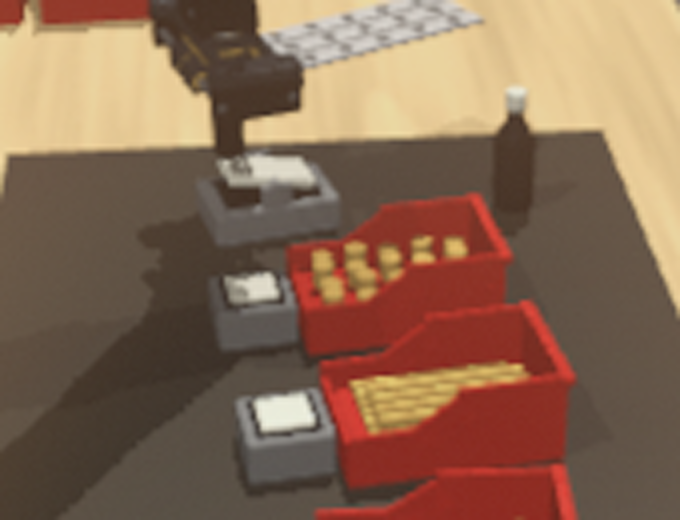

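Both keys are down. The fingertip at about crop (230,150) is above the raised rocker end at about (240,170). I push down.

Emit:
apply_moves(dp=[[0.003,0,0.006],[0,0,0.004],[0,0,0.004],[0,0,0.004],[0,0,0.002],[0,0,0.002],[0,0,0]], twist=[[0,0,0],[0,0,0],[0,0,0],[0,0,0],[0,0,0],[0,0,0],[0,0,0]], fingers=[1,1,1,1,1,1,1])

```text
time: 8.55
position: [0.4617, 0.3318, 0.0494]
tool_rot: [3.106, 0.47, -0.001]
ft_force: [-1.5, -0.9, 1.7]
grip_width: 0.009
grip_force: 1.2
```

Emit:
apply_moves(dp=[[0,0,0.001],[0,0,0.001],[0,0,0.001],[0,0,0]], twist=[[0,0,0],[0,0,0],[0,0,0],[0,0,0]], fingers=[1,1,1,1])

```text
time: 8.95
position: [0.4617, 0.3318, 0.0472]
tool_rot: [3.106, 0.469, -0.001]
ft_force: [-5.7, -2.8, 9.8]
grip_width: 0.006
grip_force: 5.3
```

Emit:
apply_moves(dp=[[0,0,0.001],[0,0,0.001],[0,0,0]], twist=[[0,0,0],[0,0,0],[0,0,0]], fingers=[1,1,1])

```text
time: 9.25
position: [0.4618, 0.3319, 0.0468]
tool_rot: [3.105, 0.469, -0.0]
ft_force: [-7.9, -5.8, 20.4]
grip_width: 0.007
grip_force: 11.3
```

The force is up to 20 N with almost no further travel, so the rocker is on its stop. I retract and check.

Emit:
apply_moves(dp=[[0,0,-0.015],[0,0,-0.035],[0,0,-0.04],[0,0,-0.04],[0,0,-0.02],[0,0,0],[0,0,0]], twist=[[0,0,0],[0,0,0],[0,0,0],[0,0,0],[0,0,0],[0,0,0],[0,0,0]], fingers=[1,1,1,1,1,1,1])

```text
time: 9.95
position: [0.4627, 0.3315, 0.1944]
tool_rot: [3.106, 0.468, 0.002]
ft_force: [-0.4, 0.3, -0.5]
grip_width: 0.005
grip_force: 0.0
```

```bash
python3 -c "
from h import *
im=get_image('side')[:,:,::-1]
cv2.imwrite('pics/s4.png',cv2.resize(im[110:260,230:400],None,fx=4,fy=4,interpolation=2))"
```

```text
(no output)
```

View pics/s4.png

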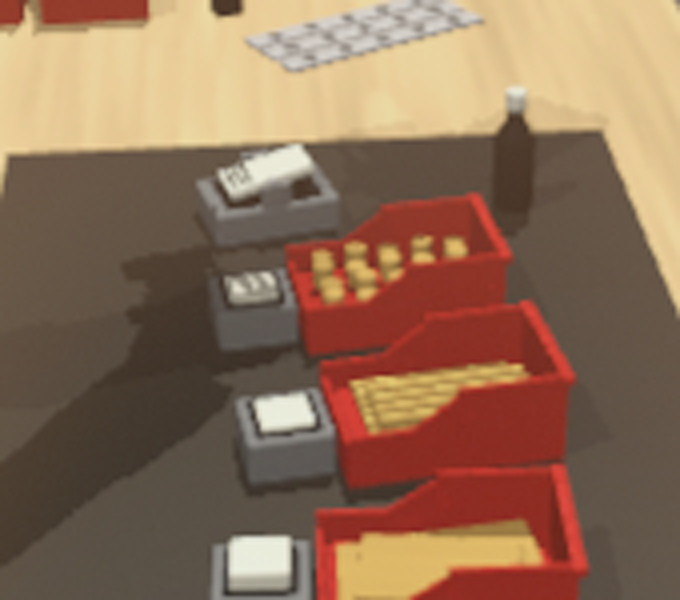

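The rocker at crop (265,170) is tipped over with its ribbed end down. The rods and bushes keys are down, the plates key is up and the bottle is still standing. I hand the job in.

```bash
python3 -c "
from h import *
print(ctrl.close_job())"
```

```text
the job is handed in; nothing more can be done
None
```

I pressed the rods key and then the bushes key fully down, tipped the rocker right over, left the plates key up and the loose things alone, and handed the job in after about 10 s.

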